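# Clip a stone slide into the sprung inspection stage

## Robot

A 7-joint arm with a two-finger parallel gripper is mounted at the origin on a cart in front of the work surface, level with it; the furniture and walls round the work are solid. World frame = base frame: x ahead of the robot, y to its left, z up, the work surface at z = 0. Lengths are in mm, angles in degrees, forces in N, time in s.
With the tool pointing down it reaches from about 400 to 900 mm from the base axis. Payload 5.5 kg.
Tool frame: the origin (TCP) lies at the very end of the fingers, on their centre line; the grasp point (between the pads) lies 19 mm behind it (arm.tcp_to_grasp is the distance from the TCP to the grasp point, in mm); z points along the fingers, y is the line along which they close (so a half turn about z gives the same grasp; the last joint's range is limited). The gripper opens to 92 mm and grips with 3 to 60 N. Pads are 19 mm wide; open, the fingers measure 130 mm over their backs; the gripper's body (75 mm by 190 mm) begins 47 mm behind the grasp point.
Start: joints at [-51.784, 28.699, -24.465, 88.831, 12.651, 65.22, -12.049], TCP at [255.358, 597.739, 226.729] pointing down, gripper open.
Joint ranges: [-164.97, 164.97], [-17.58, 116.51], [-87.97, 89.64], [11.32, 138.91], [-80.73, 260.73], [10.89, 115.49], [-147.41, 147.41]. Speed limits (degrees/s): [147.25, 147.25, 180, 180, 180, 180, 180].

## Interface

Orientations are given as a 3x3 rotation matrix whose columns are the frame's x, y, z axes.
In Python, from rig import arm gives the robot as it stands. The module is installed in compiled form; this text tells all that it offers. Calls block until the motion is done:
- arm.move_pose(position, orientation): joint-space move of the TCP to a pose.
- arm.line_to(position, feed=150, frame=None, f_stop=None): straight line of the TCP; frame=None keeps the orientation; feed is the mean speed in mm/s. With f_stop (N) it stops when the force on the tool has changed by that much, and returns True; else False.
- arm.move_j(angles): joint-space move.
- arm.set_gripper(opening, squeeze=None): opening from 0.0 (shut) to 1.0 (fully open); squeeze is the grip in N (None keeps the last); returns when the fingers have stopped.
- arm.wait(seconds).
- arm.ik(position, orientation): joint angles nearest the present ones, or None.
- arm.state(): the state.
- arm.snapshot(name): name is "scene" or "top" or "wrist"; returns a dict with "img" (400x640x3 uint8, blue, green, red), "depth" (400x640 float32, mm along the optical axis (not along the pixel's ray), 0 where there is no reading), "K" (3x3 intrinsics, pixels), "k1" (the pictures are not rectified: a ray, as slopes to the right and down, at radius r is drawn at 1 + k1 r^2 times it, then the intrinsics apply), "T" (4x4, takes a point from camera to world coordinates). Camera axes: x right, y down, z forward; pixel columns grow to the right and rows downward; lengths in mm; the calibration is good to about 2 mm. A picture is of the moment at which its call begins.
A pose or a line that the arm cannot do raises arm.IKError and nothing moves.
- arm.job_done(): hands the job in; it is judged then, once.
The state is a dict: "time": time; "joint_positions": joint angles; "joint_velocities": joint speeds; "joint_efforts": joint torques, N m; "position": TCP position; "tcp_rot": TCP orientation; "force": force on the tool from outside, world axes, zero at the start; "wrist_torque": the same for the moment, N m; "gripper_width": opening from 0.0 (shut) to 1.0 (fully open); "grasp_force": force on a finger pad.
Only numpy, scipy, OpenCV 4.12 (cv2) and the standard library are available. Lean on these libraries where they do the work, as an engineer would, in place of code of your own. Each camera call takes 0.05 s, during which the arm holds its last target. There are 200 camera calls.

## Task

Load the small slide of stones into the inspection stage: lift it by its blue tab, use the slide's own edge to push the sprung curved arm back, and set the slide down flat between the arm and the fixed brass edge. Slide it along and press it lightly home against the end stop, until you feel it firm, then let the arm close so that it holds the slide squarely against the fixed edge. Push lightly on the arm and the stop, and leave the white tub, the brass block and the wooden ring clamp where they stand.

Things in the scene. Friction and masses are not known exactly. Their poses are not given: they have to be found in the camera images.
- carrier: the slide: polished, slippery aluminium plate 50 (own x) x 76 (own y) x 8 mm, about 0.12 kg, lying on the bench. Origin: centre of the underside, z up. An upright blue finger tab in its middle, 26 (x) x 16 (y) mm, rises from 8 to 43 mm above the underside. Four stones, 10 mm wide, 4 mm high, at x +-18, y +-26 mm. A half turn makes no difference to the job
- tab_grip (a point): point in the middle of the slide's blue tab, 32 mm above the underside: grip here across the tab's 16 mm (fingers closing along the slide's own y), fingertips a few mm above the plate; own axes as the slide
- stage: grey inspection stage fixed to the bench, 170 (own x) x 220 (own y) x 16 mm; origin: centre of its underside, z up. Its top, 16 mm up, is the floor that the slide lies on. The seated slide has its origin at x 0, z 16 mm and its axes along the stage's; the fixed edge is on its +x side, the sprung arm on its -x side, the end stop at its +y end
- edge_face (a point): middle of the face of the fixed brass edge, at x 25, y -10, z 19 mm on the stage; the face looks to the stage's -x, is 120 mm long (along y) and 6 mm high above the floor; the edge is 8 mm thick. The slide's long side goes against it. A slide carried 10 mm above the floor passes over this edge but still meets the arm's roller
- clip_arm: curved steel arm, 16 mm tall, sprung towards the stage's +x about an upright pivot; origin: on the pivot at floor height, at x -45, y -85 mm on the stage. At the tip it pushes with about 2.5 N at rest, 6 N with the slide seated and 8 N at its hard end, where the tip is 13 mm back. A push of more than 14 N would bend it
- roller (a point): centre of the black upright roller, 12 mm across, at the arm's end; it reaches from 1 to 22 mm above the stage floor, the point is 11 mm above the floor. At rest it is at x -23, y 0 mm on the stage: its gap to the fixed edge is 42 mm, 8 mm less than the slide's width. The slide goes down freely when the roller has been pushed back (to -x) 8 to 13 mm
- end_stop: brass end stop, 34 mm wide, 10 mm high (screw head 11 mm), clamped on the stage at its +y end at a different place each time; origin: foot of its face, at floor height, x 0 on the stage; the face looks to the stage's -y. The seated slide's +y end lies on it: slide centre 38 mm away. Press the slide on it with at least 3 N to register it; more than 18 N would shift it
- white_tub: white lidded tub, 64 mm across, 46 mm high, a bystander; origin: centre of the underside
- dapping_block: brass dapping block, 50 mm cube, a bystander; origin: centre of the underside
- ring_clamp: wooden ring clamp, 118 x 31 x 23 mm, a bystander; origin: centre of the underside

How it is judged:
By the outcome, as a careful person would: the job done as asked, in the order asked, and still so for the second after the job is handed in, with the robot touching nothing.
It also fails if it takes over 67 s, if anything falls off the work surface, if the arm or the gripper's body presses on something with over 40 N, if the wrist force passes 120 N, or if a joint passes its speed limit or range.

## Working session

There is one attempt and no reset: what is moved stays moved. The work goes in short steps, each a Python script; the robot and the scene stay as the last script left them, time stands still between calls to the robot, and variables do not carry over. Pictures are saved under pics/ and viewed, at most 10 in all, crops included, and the job is handed in when it is done.

```bash
mkdir -p pics; cat > h.py <<'E'
import numpy as np, cv2
from rig import arm
def snap(name,fn=None):
    s=arm.snapshot(name); np.savez('last_%s.npz'%name,**s)
    if fn: cv2.imwrite('pics/'+fn,s['img'])
    return s
def load(name): return dict(np.load('last_%s.npz'%name))
def slopes(s,px):
    K=s['K']; px=np.atleast_2d(np.asarray(px,float))
    d=(px-[K[0,2],K[1,2]])/[K[0,0],K[1,1]]; u=d.copy()
    for _ in range(10): u=d/(1+float(s['k1'])*(u**2).sum(1,keepdims=True))
    return u
def toplane(s,px,z):
    u=slopes(s,px); T=s['T']; r=np.c_[u,np.ones(len(u))]@T[:3,:3].T; o=T[:3,3]
    return o+r*((z-o[2])/r[:,2])[:,None]
def cloud(s):
    H,W=s['depth'].shape; v,u=np.mgrid[:H,:W]
    px=np.c_[u.ravel(),v.ravel()]; d=s['depth'].reshape(-1,1)
    P=np.c_[slopes(s,px),np.ones(len(px))]*d
    return (P@s['T'][:3,:3].T+s['T'][:3,3]).reshape(H,W,3)
E
python3 - <<'E'
from h import *
for n in('top','scene'):
    s=snap(n,n+'1.png'); print(n,s['K'].round(1).tolist(),s['k1'],s['T'].round(3).tolist())
print(arm.state())
E
```

```text
top [[461.6, 0.0, 320.9], [0.0, 461.6, 199.0], [0.0, 0.0, 1.0]] -0.1360787368226394 [[0.458, -0.803, 0.382, -54.178], [-0.889, -0.42, 0.184, -250.292], [0.012, -0.424, -0.906, 1561.083], [0.0, 0.0, 0.0, 1.0]]
scene [[407.3, 0.0, 318.8], [0.0, 407.3, 198.9], [0.0, 0.0, 1.0]] 0.0057920564429923115 [[0.817, -0.375, 0.438, 84.177], [-0.577, -0.546, 0.608, -625.305], [0.011, -0.749, -0.662, 802.264], [0.0, 0.0, 0.0, 1.0]]
{'time': 0.1, 'joint_positions': array([-51.78473576,  28.74755755, -24.45364208,  88.88674513,
        12.65305423,  65.22187425, -12.04950101]), 'joint_velocities': array([ 0.04784344, -0.15278672, -0.05152817, -0.07490321, -0.02158981,
       -0.09695734, -0.01606051]), 'joint_efforts': array([-1.09203398e-02, -5.67877543e+01, -5.83861738e+00, -2.79915476e+01,
       -6.90158433e-02,  2.40364100e-02,  6.16822467e-05]), 'position': array([255.1833401 , 597.10328437, 225.7815642 ]), 'tcp_rot': array([[-9.19603228e-01,  3.92847804e-01, -7.11165985e-04],
       [ 3.92848447e-01,  9.19601763e-01, -1.64163918e-03],
       [ 9.07514972e-06, -1.78903714e-03, -9.99998400e-01]]), 'force': array([ 0.54803856, -0.34783579, -0.09688795]), 'wrist_torque': array([ 0.05587751, -0.00738355, -0.05651829]), 'grasp_force': 0.0, 'gripper_width': 1.001175033154783}
```

View pics/top1.png

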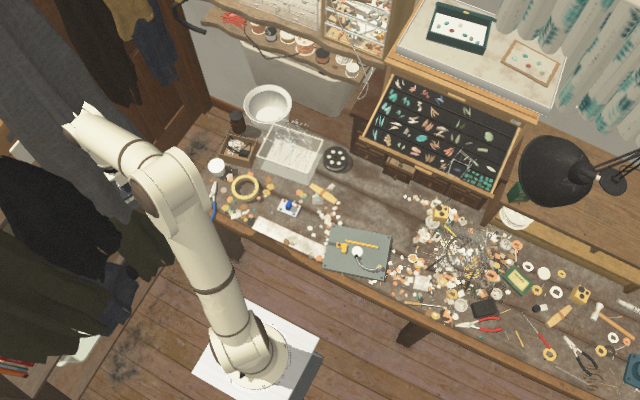

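View pics/scene1.png

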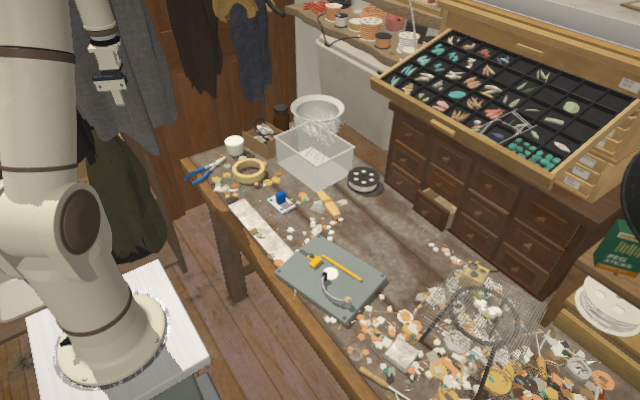

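The top view shows the slide at about (289,207) with its blue tab, and the stage at (357,252) with the brass edge (360,243), the end stop (342,247) and the arm/roller (357,252). The tub is at (217,168) and the ring clamp at (325,192). I need closer views.

```bash
python3 - <<'E'
from h import *
s=load('top');C=cloud(s)
for n,p in dict(slide=(289,207),stageA=(335,226),stageB=(392,236),stageC=(381,280),stageD=(323,266),roller=(357,252),tub=(217,165),ring=(325,192),block=(440,213)).items():
    print(n,toplane(s,p,10)[0].round(),C[p[1],p[0]].round())
st=arm.state();w=arm.snapshot('wrist');R=st['tcp_rot']
print('cam in tcp',(R.T@(w['T'][:3,3]-st['position'])).round(1),(R.T@w['T'][:3,:3]).round(2).tolist(),w['K'][0,0])
E
```

```text
slide [516. 155.  10.] [508. 149.  34.]
stageA [527. -29.  10.] [527. -29.  12.]
stageB [ 587. -228.   10.] [ 590. -228.    5.]
stageC [ 421. -260.   10.] [ 420. -260.   14.]
stageD [374. -59.  10.] [371. -60.  21.]
roller [ 475. -142.   10.] [ 475. -142.   10.]
tub [543. 488.  10.] [527. 469.  50.]
ring [632.  65.  10.] [625.  62.  27.]
block [ 753. -352.   10.] [ 731. -349.   52.]
cam in tcp [  82.6    1.  -158.3] [[-0.0, -0.95, -0.3], [1.0, -0.0, -0.0], [0.0, -0.3, 0.95]] 345.02204879409237
```

```bash
cat >> h.py <<'E'
def down(yaw):  # tool y at yaw deg, z down
    a=np.radians(yaw); y=np.array([np.cos(a),np.sin(a),0]); z=np.array([0,0,-1.]); return np.c_[np.cross(y,z),y,z]
E
python3 - <<'E'
from h import *
arm.move_pose([470,-135,260],down(107)); arm.wait(.2)
s=snap('wrist','w_stage.png'); np.savez('stage.npz',**s)
arm.move_pose([520,150,230],down(90)); arm.wait(.2)
s=snap('wrist','w_slide.png'); np.savez('slide.npz',**s)
print(arm.state()['time'])
E
```

```text
4.4667
```

View pics/w_stage.png

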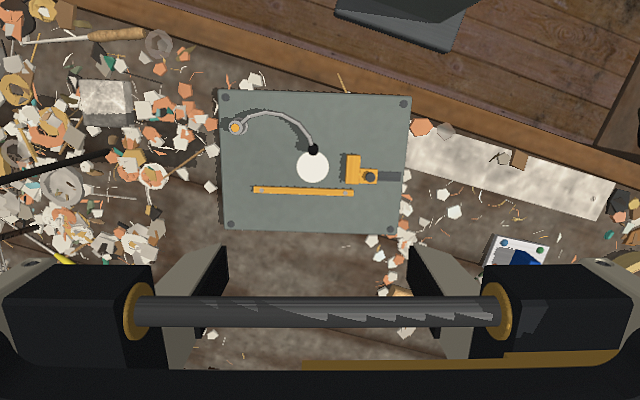

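View pics/w_slide.png

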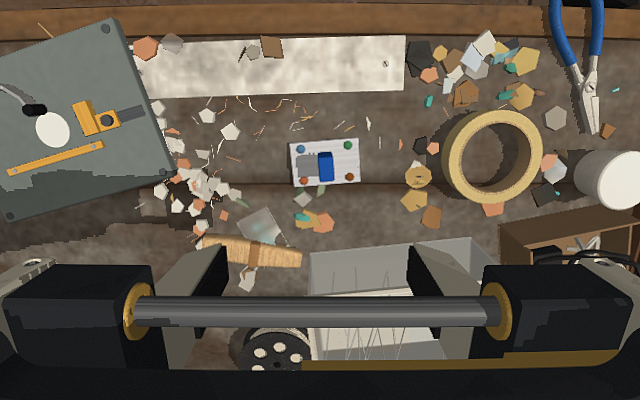

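The stage view shows the roller at (313,148), the brass edge from (253,188) to (353,193) and the end-stop face near u=344. The slide view shows the plate corners near (289,143), (358,138), (361,183) and (293,187), with the blue tab at (325,166).

```bash
python3 - <<'E'
from h import *
def comps(m,lo):
    n,l,st,c=cv2.connectedComponentsWithStats(m.astype(np.uint8)*255,connectivity=4)
    return [(l==i) for i in range(1,n) if st[i,4]>=lo]
def rect(m,s,z,ap=False):
    c=max(cv2.findContours(m.astype(np.uint8),cv2.RETR_EXTERNAL,cv2.CHAIN_APPROX_NONE)[0],key=cv2.contourArea)[:,0]
    P=toplane(s,c,z)[:,:2].astype(np.float32); r=cv2.minAreaRect(P); return r
s=dict(np.load('stage.npz')); im=s['img'];hsv=cv2.cvtColor(im,cv2.COLOR_BGR2HSV)
v,u=np.mgrid[:400,:640]
box=(u>205)&(u<420)&(v>80)&(v<240)
# stage outline: grey-green
st=im[110,350]; print('grey',st,hsv[110,350],hsv[65,265] ,hsv[215,300])
m=box&(np.abs(im.astype(int)-st.astype(int)).max(2)<22)
m=max(comps(m,500),key=np.sum)
m=cv2.morphologyEx(m.astype(np.uint8),cv2.MORPH_OPEN,np.ones((5,5)))
r=rect(m,s,16); print('stage',r); print(cv2.boxPoints(r).round(1).tolist())
o=box&(hsv[...,0]>10)&(hsv[...,0]<30)&(hsv[...,1]>120)&(hsv[...,2]>120)
for c in comps(o,60):
    for z in(22,26): print('brass',c.sum(),z,rect(c,s,z),cv2.boxPoints(rect(c,s,z)).round(1).tolist())
cr=cv2.resize(im[80:240,210:420],None,fx=3.6,fy=3.6,interpolation=cv2.INTER_NEAREST);cv2.imwrite('pics/c_stage.png',cr)
s=dict(np.load('slide.npz')); im=s['img'];hsv=cv2.cvtColor(im,cv2.COLOR_BGR2HSV)
box=(u>278)&(u<372)&(v>128)&(v<200)
m=box&(hsv[...,1]<45)&(hsv[...,2]>185); m=max(comps(m,100),key=np.sum); 
print('slide',rect(m,s,8))
b=box&(hsv[...,0]>100)&(hsv[...,0]<130)&(hsv[...,1]>150);b=max(comps(b,30),key=np.sum)
print('tab',rect(b,s,43),rect(b,s,25)); 
C=cloud(s);print('depth z plate/tab',C[145,330],C[160,325])
cr=cv2.resize(im[120:210,270:380],None,fx=6,fy=6,interpolation=cv2.INTER_NEAREST);cv2.imwrite('pics/c_slide.png',cr)
E
```

```text
grey [127 135 127] [ 60  15 135] [ 16 124  35] [ 45  12 128]
stage ((485.989990234375, -135.32623291015625), (140.87286376953125, 217.07896423339844), 14.654630661010742)
[[390.3999938964844, -48.099998474121094], [445.29998779296875, -258.20001220703125], [581.5999755859375, -222.5], [526.7000122070312, -12.5]]
brass 316 22 ((366.2251281738281, -95.66473388671875), (12.588351249694824, 55.6007194519043), 17.29741859436035) [[351.8999938964844, -71.0], [368.5, -124.0999984741211], [380.5, -120.30000305175781], [364.0, -67.30000305175781]]
brass 316 26 ((366.4815979003906, -96.29378509521484), (12.461252212524414, 55.03937530517578), 17.297399520874023) [[352.3999938964844, -71.9000015258789], [368.70001220703125, -124.4000015258789], [380.6000061035156, -120.69999694824219], [364.20001220703125, -68.19999694824219]]
brass 132 22 ((364.76910400390625, -61.675384521484375), (31.92759132385254, 15.651408195495605), 65.17668151855469) [[351.0, -72.9000015258789], [365.20001220703125, -79.4000015258789], [378.6000061035156, -50.5], [364.3999938964844, -43.900001525878906]]
brass 132 26 ((
[... 2559 characters left out ...]
999999046325684]]
brass 70 26 ((506.5247802734375, -12.36573600769043), (13.954456329345703, 9.49921703338623), 79.77330017089844) [[500.6000061035156, -18.399999618530273], [510.0, -20.100000381469727], [512.4000244140625, -6.300000190734863], [503.1000061035156, -4.699999809265137]]
slide ((513.3548583984375, 157.78614807128906), (48.8201789855957, 74.3290023803711), 4.707721710205078)
tab ((510.3347473144531, 157.33639526367188), (29.566118240356445, 14.600231170654297), 4.567981243133545) ((514.0956420898438, 157.7507781982422), (31.106542587280273, 15.360931396484375), 4.5679144859313965)
depth z plate/tab [493.49777655 162.96623167   9.55483771] [503.72363737 156.82087626  43.23003716]
```

View pics/c_stage.png

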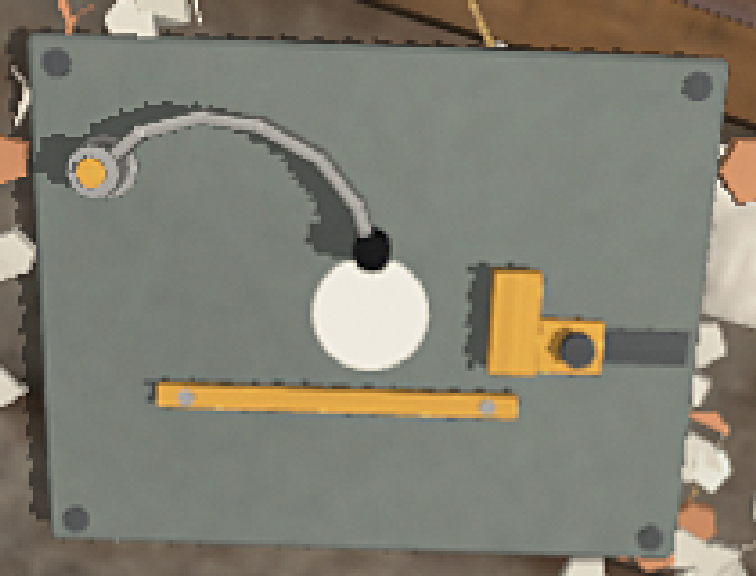

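View pics/c_slide.png

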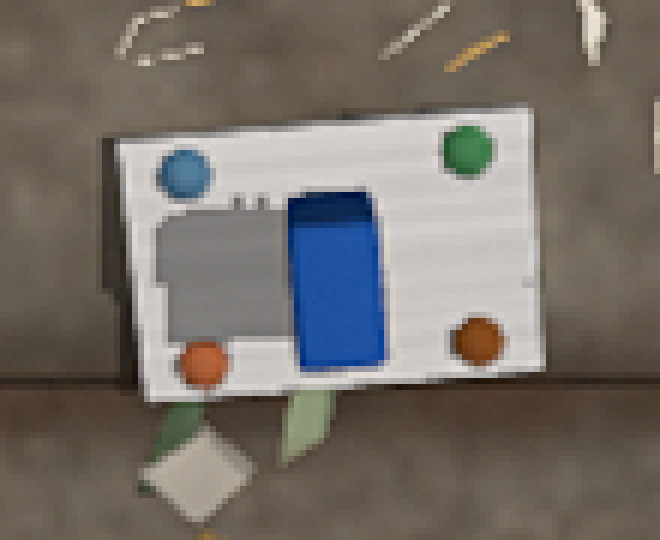

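```bash
cat >> h.py <<'E'
YAW=104.94
ex=np.array([np.sin(np.radians(YAW)),-np.cos(np.radians(YAW)),0]); ey=np.array([np.cos(np.radians(YAW)),np.sin(np.radians(YAW)),0])
O=np.array([473.0,-139.1,0])
def S(p): p=np.asarray(p)[...,:3]-O; return np.stack([p@ex,p@ey,p[...,2]],-1)
def Wd(x,y,z): return O+x*ex+y*ey+np.array([0,0,z])
E
python3 - <<'E'
from h import *
s=dict(np.load('stage.npz'))
f=lambda q,z:toplane(s,np.array(q)/3.6+[209.6,79.6],z)
c=f([(27,32),(727,60),(670,555),(52,535)],16); print('corners',S(c).round(1).tolist(),'mean',S(c.mean(0)).round(1))
print('roller',S(f([(372,245)],38)).round(1),'stop',S(f([(491,270),(489,374),(543,270)],26)).round(1).tolist(),'pivot',S(f([(90,173)],36)).round(1))
print('edge ends',S(f([(160,382),(518,396)],22)).round(1).tolist())
# grasp
R=down(94.7); g=np.array([513.4,157.8,0])
arm.set_gripper(.5,60)
arm.move_pose(g+[0,0,70],R); arm.line_to(g+[0,0,13.5],100); 
arm.set_gripper(0,60); st=arm.state(); print(st['gripper_width']*92,st['grasp_force'],st['position'])
arm.line_to(g+[0,0,80],100); arm.wait(.1)
s=snap('wrist','w_held.png'); cv2.imwrite('pics/c_held.png',cv2.resize(s['img'][110:400,120:520],None,fx=1.9,fy=1.9))
st=arm.state();print(st['time'],st['force'],st['gripper_width']*92)
E
```

```text
corners [[-84.2, -109.0, 16.0], [-83.8, 108.5, 16.0], [82.9, 108.0, 16.0], [83.3, -108.5, 16.0]] mean [-0.5 -0.2 16. ]
roller [[-25.2   0.1  38. ]] stop [[-16.8, 38.1, 26.0], [17.3, 39.5, 26.0], [-17.5, 54.6, 26.0]] pivot [[-43.8 -86.1  36. ]]
edge ends [[24.9, -68.5, 22.0], [25.4, 50.0, 22.0]]
15.716560543740828 60.0008350610733 [513.54956546 157.8132399   13.74094716]
8.3167 [-0.06139427  0.52863053 -1.96880333] 15.407258321283173
```

View pics/c_held.png

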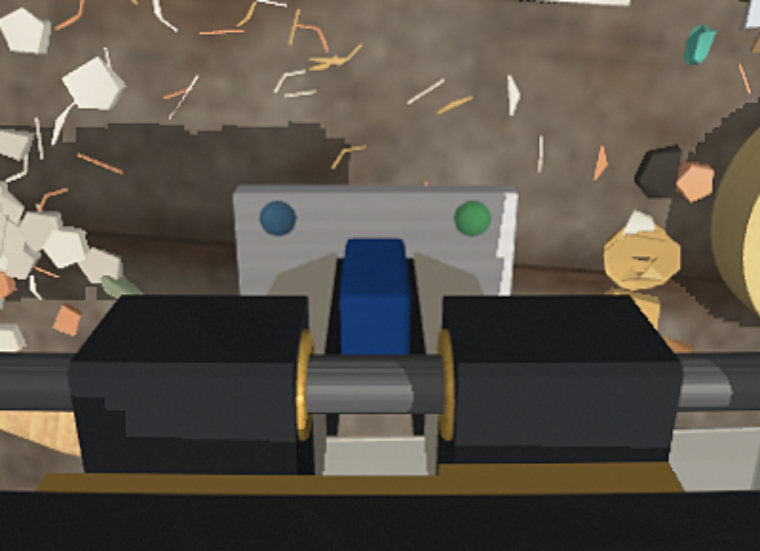

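Held square. The stage frame fits (corner mean within 0.5 mm) and the stop face is at stage y≈38.8. Next I carry it over and feel for the roller.

```bash
cat >> h.py <<'E'
def rep(t):
    st=arm.state(); f=st['force']; print(t,'t',round(st['time'],2),'S',S(st['position']).round(2),'Fxyz',np.round([f@ex,f@ey,f[2]],2),'w',round(st['gripper_width']*92,2)); return st
E
python3 - <<'E'
from h import *
R=down(YAW)
arm.move_pose(Wd(16,-8,90),R); arm.line_to(Wd(16,-8,39.9),60); arm.wait(.3); rep('above')
hit=arm.line_to(Wd(-1,-8,39.9),12,f_stop=1.5); p=S(rep('contact %s'%hit)['position'])
if hit:
    x=p[0]-10.3 if 3<p[0]<12 else None
    print('target x',x)
    if x is not None and x>-5:
        arm.line_to(Wd(x,-8,39.9),20); arm.wait(.2); rep('pushed')
s=snap('wrist'); cv2.imwrite('pics/c_push.png',cv2.resize(s['img'][90:400,120:520],None,fx=1.9,fy=1.9))
E
```

```text
above t 10.76 S [16.22 -8.13 40.23] Fxyz [ 0.5  -0.15 -1.71] w 15.81
contact True t 11.54 S [ 8.47 -7.96 39.74] Fxyz [ 1.97 -0.03 -0.97] w 15.71
target x -1.8263951570325503
pushed t 12.36 S [-4.000e-02 -7.530e+00  4.015e+01] Fxyz [ 6.23  1.55 -3.07] w 15.58
```

View pics/c_push.png

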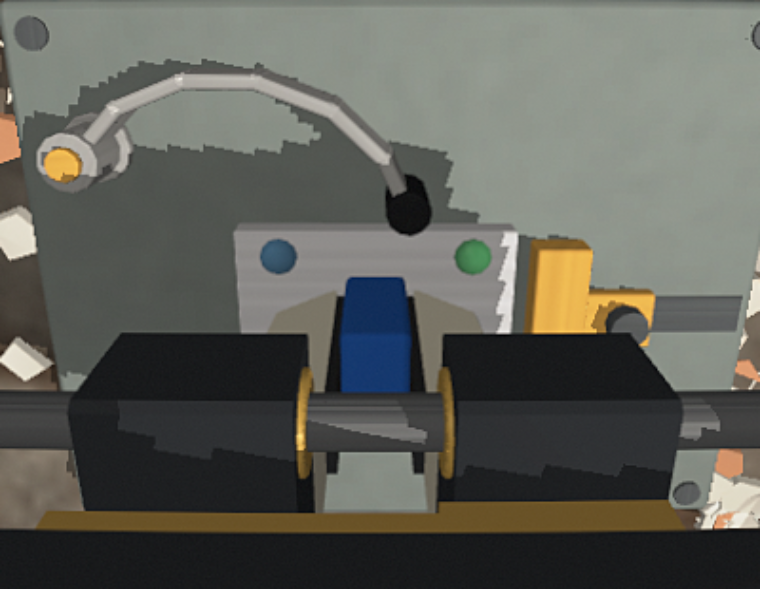

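The slide meets the roller and the arm yields as it should, but compliance left the push 2 mm short (8.5 mm). I push 2 mm more, then lower.

```bash
python3 - <<'E'
from h import *
arm.line_to(Wd(-4.4,-8,39.9),15); arm.wait(.2); st=rep('pushed')
p=S(st['position'])
if -4.2<p[0]<-1.2:
    arm.line_to(Wd(-4.4,-8,33),25); rep('mid')
    h=arm.line_to(Wd(-4.4,-8,27.5),8,f_stop=3); arm.wait(.2); rep('floor %s'%h)
s=snap('wrist'); cv2.imwrite('pics/c_down.png',cv2.resize(s['img'][90:400,120:520],None,fx=1.9,fy=1.9))
E
```

```text
pushed t 12.93 S [-2.12 -7.43 40.29] Fxyz [ 7.12  2.16 -3.15] w 15.9
mid t 13.36 S [-2.12 -8.3  33.44] Fxyz [ 7.8   0.52 -2.56] w 15.83
floor True t 13.82 S [ 0.47 -8.79 33.31] Fxyz [ 4.93 -0.47 -3.17] w 15.99
```

```bash
python3 - <<'E'
from h import *
arm.line_to(Wd(-4.6,-8,33),15); arm.wait(.3); rep('back')
for z in (31.5,30.5,30,29.5,29,28.5,28):
    arm.line_to(Wd(-4.6,-8,z),8); arm.wait(.15); st=rep('z%.1f'%z)
    if st['force'][2]>1.5: break
E
```

```text
back t 14.57 S [-2.43 -8.29 33.41] Fxyz [ 8.07  0.98 -3.52] w 15.69
z31.5 t 15.06 S [-2.1  -8.41 32.18] Fxyz [6.8  0.   0.31] w 16.05
z30.5 t 15.48 S [-2.07 -8.49 31.24] Fxyz [ 7.01  0.88 -0.9 ] w 15.54
z30.0 t 15.88 S [-1.99 -8.53 30.8 ] Fxyz [ 5.89  0.79 -0.17] w 15.49
z29.5 t 16.28 S [-2.   -8.59 30.32] Fxyz [ 6.54 -0.33 -0.23] w 15.9
z29.0 t 16.68 S [-1.93 -8.63 29.96] Fxyz [ 7.37 -0.46  2.22] w 15.8
```

```bash
python3 - <<'E'
from h import *
arm.line_to(Wd(-4.6,-8,28.5),8); arm.wait(.2); rep('floor?')
fs=[]
y=-8
y0=None
while y<8:
    y+=.7; arm.line_to(Wd(-4.6,y,28.7),10); arm.wait(.1)
    fs=[arm.state()['force']@ey]; arm.wait(.03); fs+=[arm.state()['force']@ey]; arm.wait(.03); fs+=[arm.state()['force']@ey]
    m=np.mean(fs); st=rep('y%.1f mean %.2f'%(y,m))
    if m<-6: break
E
```

```text
floor? t 17.13 S [-1.82 -8.65 29.92] Fxyz [ 6.31 -0.15  5.4 ] w 15.58
y-7.3 mean -1.29 t 17.55 S [-1.8  -8.59 29.98] Fxyz [ 6.3  -1.02  2.62] w 15.8
y-6.6 mean -1.81 t 17.97 S [-1.73 -8.33 30.01] Fxyz [ 5.58 -1.7   2.63] w 15.93
y-5.9 mean -2.18 t 18.38 S [-1.65 -7.89 30.05] Fxyz [ 6.6  -2.3   2.14] w 15.73
y-5.2 mean -2.65 t 18.8 S [-1.64 -7.24 30.05] Fxyz [ 6.24 -3.12  1.9 ] w 15.67
y-4.5 mean -2.57 t 19.22 S [-1.59 -6.57 30.05] Fxyz [ 6.59 -1.89  1.28] w 15.62
y-3.8 mean -2.95 t 19.63 S [-1.58 -5.84 30.05] Fxyz [ 6.56 -2.8   1.71] w 15.77
y-3.1 mean -2.59 t 20.05 S [-1.58 -5.15 30.05] Fxyz [ 5.88 -2.97  2.29] w 15.74
y-2.4 mean -2.29 t 20.47 S [-1.57 -4.45 30.04] Fxyz [ 6.39 -1.58  1.27] w 15.46
y-1.7 mean -2.90 t 20.88 S [-1.56 -3.72 30.05] Fxyz [ 6.59 -3.01  1.74] w 16.44
y-1.0 mean -2.25 t 21.3 S [-1.53 -3.06 30.07] Fxyz [ 6.21 -1.64  2.4 ] w 16.11
y-0.3 mean -2.40 t 21.72 S [-1.55 -2.32 30.05] Fxyz [ 6.15 -3.02  1.67] w 16.01
y0.4 mean -2.48 t 22.13 S [-1.55 -1.67 30.05] Fxyz [ 6.89 -2.94  1.96] w 15.84
y1.1 mean -2.64 t 22.55 S [-1.53 -0.93 30.06] Fxyz [ 6.11 -2.54  2.24] w 15.67
y1.8 mean -2.76 t 22.97 S [-1.53 -0.23 30.06] Fxyz [ 5.03 -3.06  2.31] w 15.55
y2.5 mean -2.80 t 23.38 S [-1.56  0.36 30.07] Fxyz [ 5.05 -2.35  1.89] w 15.65
y3.2 mean -4.35 t 23.8 S [-1.6   0.42 30.08] Fxyz [ 6.49 -4.53  1.94] w 15.72
y3.9 mean -5.62 t 24.22 S [-1.58  0.41 30.15] Fxyz [ 5.44 -5.62  0.14] w 15.86
y4.6 mean -7.16 t 24.63 S [-1.6   0.5  30.18] Fxyz [ 5.64 -6.63 -0.23] w 15.68
```

Flat on the floor, with the stop felt at y≈0.4 and force rising steadily. I press slightly more, then let the arm close towards the edge.

```bash
python3 - <<'E'
from h import *
arm.line_to(Wd(-4.6,5.8,28.6),10); arm.wait(.4); rep('pressed')
for x in np.arange(-4,1.6,.6):
    arm.line_to(Wd(x,5.8,28.7),8); arm.wait(.12); st=rep('x%.1f'%x)
    if st['force']@ex<1.0: break
E
```

```text
pressed t 25.3 S [-1.6   0.52 30.25] Fxyz [  4.99 -10.49  -0.91] w 15.61
x-4.0 t 25.67 S [-1.56  0.5  30.25] Fxyz [  2.81 -10.07  -0.27] w 15.61
x-3.4 t 26.03 S [-1.51  0.49 30.16] Fxyz [  2.66 -10.37   0.  ] w 15.77
x-2.8 t 26.4 S [-1.32  0.5  30.12] Fxyz [  2.07 -11.03   1.7 ] w 15.93
x-2.2 t 26.77 S [-1.08  0.48 30.1 ] Fxyz [ 1.81 -9.89  2.97] w 15.74
x-1.6 t 27.13 S [-0.67  0.49 30.08] Fxyz [ 1.28 -9.69  3.53] w 15.98
x-1.0 t 27.5 S [-0.17  0.52 30.06] Fxyz [  1.57 -10.24   2.57] w 15.22
x-0.4 t 27.87 S [ 0.31  0.5  30.05] Fxyz [  0.49 -10.26   3.84] w 15.63
```

```bash
python3 - <<'E'
from h import *
for x in np.arange(0.2,3,.5):
    arm.line_to(Wd(x,5.6,28.7),8); arm.wait(.12); st=rep('x%.1f'%x)
    if st['force']@ex<-3: break
E
```

```text
x0.2 t 28.23 S [ 0.59  0.47 30.02] Fxyz [  0.07 -10.89   4.3 ] w 15.43
x0.7 t 28.6 S [ 0.6   0.47 29.99] Fxyz [-0.99 -9.81  5.58] w 15.94
x1.2 t 28.97 S [ 0.67  0.48 29.96] Fxyz [ -1.8  -10.     6.86] w 15.54
x1.7 t 29.33 S [ 0.62  0.48 29.9 ] Fxyz [ -3.15 -10.38   7.74] w 15.56
```

Edge contact is at x≈0.6. I relax the loads, open a little and check before rising.

```bash
python3 - <<'E'
from h import *
arm.line_to(Wd(0.6,3.0,29.6),8); arm.wait(.2); rep('relaxed')
arm.line_to(Wd(0.6,1.6,29.8),8); arm.wait(.2); rep('relaxed2')
arm.set_gripper(.27); arm.wait(.2); rep('open')
p=arm.state()['position']; c=Wd(0.6,0.5,30)
arm.set_gripper(.38)
arm.line_to(Wd(0.6,0.5,36),20); arm.line_to(Wd(0.6,0.5,110),80); 
arm.line_to(Wd(0,-5,260),200); arm.wait(.2); rep('up')
s=snap('wrist'); np.savez('fin.npz',**s); cv2.imwrite('pics/c_fin.png',cv2.resize(s['img'][80:240,210:420],None,fx=3.6,fy=3.6))
E
```

```text
relaxed t 30.05 S [ 0.54  0.46 30.  ] Fxyz [ 1.09 -4.86 -1.57] w 15.83
relaxed2 t 30.57 S [ 0.57  0.43 29.98] Fxyz [ 1.93 -6.24 -0.85] w 15.62
open t 31.2 S [ 0.49  1.77 29.74] Fxyz [-0.44 -0.21 -0.52] w 25.07
up t 34.27 S [ -0.69  -4.53 258.63] Fxyz [ 0.32 -0.53  0.05] w 34.74
```

View pics/c_fin.png

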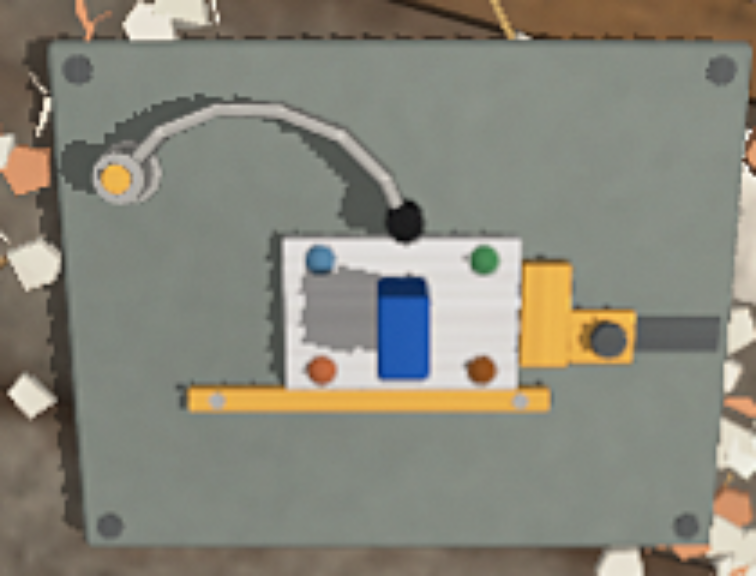

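The picture shows the slide flat and square. Its lower side lies on the brass edge (v≈388), its right end is on the stop (u≈521), and the roller holds it at (404,222).

```bash
python3 -c "
from rig import arm
print(arm.job_done())"
```

```text
the job is handed in; nothing more can be done
None
```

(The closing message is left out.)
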